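# Fit a filter tube and set the flow wheel

## Task

Take the blue-banded filter tube out of the wooden drip rack, push it down into the blue push-fit collet of the water filter head, past the seal until it bottoms, and let go. Then roll the ribbed flow wheel on the same head away from the robot, click by click, until its orange mark stands straight up at the pointer. Leave the green-banded spare tube in the rack, and do not shift the flour dredger or the salt cellar.

Things in the scene. Friction and masses are not known exactly. Their poses are not given: they have to be found in the camera images.
- filter_tube: White rigid tube with blue bands, 28 mm diameter, 140 mm long, about 90 g. Origin at the centre of its lower end (foot), z along it to its top. Foot chamfered: 21 mm wide at the end, full size 7 mm up. Blue band at the top, and a 6 mm blue band 47 to 53 mm above the foot that stands just above the collet when home. Starts upright in either hole of the drip rack, its lower 35 mm in the hole.
- spare_tube: The same tube with green bands, in the other hole of the drip rack. To be left there. Origin at the centre of its foot.
- drip_rack: Fixed wooden block 70 x 160 x 50 mm (x, y, z), origin at the centre of its underside. Two holes of 32 mm diameter, 35 mm deep from the top, at y = -40 and +40 mm in its frame; the tubes stand in them.
- filter_head: Fixed water filter head: grey base 100 x 215 x 30 mm (x, y, z), origin at the centre of its underside. At y = +55 mm a round white tower, 66 mm diameter, 85 mm high, with a blue flared collet on top (mouth at 93 mm); at y = -55 mm a white housing 98 x 70 mm, 75 mm high, out of which the upper half of the flow wheel stands.
- collet_mouth (a point): Centre of the collet's mouth, at its rim, 93 mm above the bench. The mouth is 38 mm wide and narrows in 8 mm to a bore of 30 mm diameter. Axis vertical (z).
- collet_seat (a point): Centre of the floor of the bore, 45 mm below the mouth, where the foot of the tube bottoms; z up. A black sprung seal sits about 17 mm below the mouth: a tube let down by its own weight stops there; it takes about 13 N to push past, then about 6 N down to the floor, and then stays by itself.
- wheel_top (a point): Highest point of the flow wheel's rim, 110 mm above the bench, 35 mm above its housing. The upright wheel is 81 mm in diameter over its ribs, 20 mm wide, and turns on a level axle along the head's y axis, 40 mm below this point. The top of the rim is to move along the head's +x (away from the robot at yaw 0).
- flow_wheel (a joint): Turn of the black ribbed wheel (one orange rib, orange radial line on each side), rad. 0: orange mark straight up at the black pointer. Starts 3 or 4 clicks short (about -1.05 or -1.40), mark tipped towards the robot; grows as the top of the rim moves along +x of the head. Clicks every 20 degrees (0.349 rad, 14 mm of rim), rests at the clicks, takes about 2 N at the rim, can overshoot to 0.8.
- flour_dredger: Loose grey metal flour dredger with a side handle, 74 x 109 x 104 mm, standing to the right, towards the robot; origin at the centre of its underside. Leave alone.
- salt_cellar: Loose round wooden salt cellar, 85 mm diameter, 62 mm high, standing to the left, towards the robot; origin at the centre of its underside. Leave alone.
- drum_grater: Fixed white cast drum grater clamped to the right edge of the bench, 265 mm high above the bench; it fills x 0.48 to 0.60, y -0.41 to -0.24 m in the robot's frame. It plays no part: go round it. (Its origin lies below the bench top.)
Mind the look-alikes: they are no part of the job. Leave any turquoise look-alike of the filter_tube alone.

How it is judged (in metres and radians):
On the way, in this order (a step that is already met when the one before it is completed fails the run):
1. the blue-banded tube is bottomed in the collet and let go (z of filter_tube in the frame of collet_seat below 0.003 m and horizontal distance between filter_tube and collet_seat below 0.004 m and angle between filter_tube's own z axis and vertical below 0.08 rad and contact force between the fingers and filter_tube below 0.1 N), for 0.2 s.
2. the flow wheel rests with its orange mark straight up (value of joint flow_wheel between -0.12 and 0.12 rad), for 0.2 s.
At the end, for the whole second after the job is handed in: The blue-banded tube stands upright (within 0.08 rad) at rest in the collet, its foot within 3 mm of the floor of the bore and 4 mm of its axis, and the flow wheel rests within 0.12 rad of the orange mark straight up (all of step 2 and z of filter_tube in the frame of collet_seat below 0.003 m and horizontal distance between filter_tube and collet_seat below 0.004 m and angle between filter_tube's own z axis and vertical below 0.08 rad and linear speed of filter_tube below 0.02 m/s); the robot touches nothing.
It fails at once if the spare tube is moved by more than 25 mm (distance of spare_tube from where it was at the start of the episode above 0.025 m).
It fails at once if the flour dredger is moved by more than 30 mm (distance of flour_dredger from where it was at the start of the episode above 0.03 m).
It fails at once if the salt cellar is moved by more than 30 mm (distance of salt_cellar from where it was at the start of the episode above 0.03 m).
It also fails if it takes over 70 s, if anything falls off the work surface, if the arm or the gripper's body presses on something with over 40 N, if the wrist force passes 120 N, or if a joint passes its speed limit or range.

## Robot

A 6-joint arm with a two-finger parallel gripper is mounted at the origin on the work surface; the furniture and walls round the work are solid. World frame = base frame: x ahead of the robot, y to its left, z up, the work surface at z = 0. Lengths are in m, angles in degrees, forces in N, time in s.
With the tool pointing down it reaches from about 0.4 to 0.825 m from the base axis. Payload 7 kg.
Tool frame: the origin (TCP) lies at the very end of the fingers, on their centre line; the grasp point (between the pads) lies hold_point_z behind it (hold_point_z is the distance from the TCP to the grasp point, in m); z points along the fingers, y is the line along which they close (so a half turn about z gives the same grasp; the last joint's range is limited). The gripper opens to 88 mm and grips with 3 to 60 N. Pads are 19 mm wide; open, the fingers measure 130 mm over their backs; the gripper's body (78 mm by 193 mm) begins 47 mm behind the grasp point.
Start: joints at [88.241, 20.546, 0.682, 0, -70.136, -16.507], TCP at [0.212, 0.641, 0.227] pointing down, gripper open.
Joint ranges: [-176.03, 176.03], [-82.01, 121.73], [-58.28, 71.71], [-173.87, 95.51], [-174.79, -0.11], [-173.66, 173.66]. Speed limits (degrees/s): [136.94, 136.94, 172.46, 180, 180, 180].

## Interface

Orientations are given as [roll, pitch, yaw] about the fixed x, y, z axes, in that order (R = Rz(yaw) Ry(pitch) Rx(roll)).
In Python, from plant import get_obs, snapshot, close_job, hold_point_z gives the robot as it stands.
- The arm moves only by the tool play_rows, never from a script. Its argument "commands" is a list that holds one entry, the list of rows, each a list of 7 numbers: the shift along the tool's x, y, z in cm, then the turn, a rotation vector about the tool's x, y, z in degrees, then the opening, from 0 (shut) to 1 (fully open). In form: [[[x, y, z, ax, ay, az, fingers], ...]]. A call has 1 to 20 rows; each row is the pose to reach, as a shift and turn from the pose commanded when the call began, along the tool's axes at that moment; what a row does not reach only later rows make up. A row lasts 1/12 s, in which the tool goes at most 41.7 mm and 7.16 degrees, less where a joint would pass 70% of its speed; a pose out of reach is approached as far as the arm can. A call with a gripper value outside its range is refused whole. The fingers move at their own pace and stop on an object; the grip force is fixed at half the most. Time passes only in rows, so rows that repeat a pose let the fingers close. It gives the time, the measured TCP pose, the force, the opening and the grip force at its end, in the units of the state.
- get_obs(): the state, without advancing time (a new reading comes with each control period).
- snapshot(name): name is "scene" or "top" or "wrist"; returns a dict with "frame" (400x640x3 uint8, red, green, blue), "camera_matrix" (3x3 intrinsics, pixels), "origin" and "attitude" of the camera in the world. Camera axes: x right, y down, z forward; pixel columns grow to the right and rows downward; lengths in m; the calibration is good to about 2 mm. A picture is of the moment at which its call begins. There is no depth.
- close_job(): hands the job in; it is judged then, once.
The state is a dict: "clock": time; "joint_pos": joint angles; "qvel": joint speeds; "tau": joint torques, N m; "tool_pos": TCP position; "orientation": TCP orientation; "force": force on the tool from outside, world axes, zero at the start; "moment": the same for the moment, N m; "opening": finger opening in m; "gripper_force": force on a finger pad.
Only numpy, scipy, OpenCV 4.12 (cv2) and the standard library are available. Lean on these libraries where they do the work, as an engineer would, in place of code of your own. Each camera call takes 0.05 s, during which the arm holds its last target. There are 200 camera calls.

## Working session

There is one attempt and no reset: what is moved stays moved. The work goes in short steps, Python scripts to look and compute and a tool call to move; the robot and the scene stay as the last step left them, time stands still between calls to the robot, and variables do not carry over. Pictures are saved under pics/ and viewed, at most 10 in all, crops included, and the job is handed in when it is done.

Besides the shell and the picture viewer there is one more tool, called after "Emit:" as a command line: name --argument value ..., lists and objects as JSON in quotes. play_rows: Moves the arm, as the interface text tells. Its arguments: {"type":"object","properties":{"commands":{"type":"array","items":{"type":"array","items":{"type":"array","items":{"type":"number"}}}}},"required":["commands"]}

```bash
mkdir -p pics; ls; python3 - <<'E'
from plant import *
import cv2, numpy as np
o=get_obs(); print(o, hold_point_z)
for n in ["scene","top"]:
    s=snapshot(n); cv2.imwrite(f"pics/{n}0.png",s["frame"][:,:,::-1]); np.savez(f"{n}0.npz",**s); print(n,s["camera_matrix"],s["origin"],s["attitude"])
E
```

```text
pics
{'clock': 0.0, 'joint_pos': array([ 8.82413746e+01,  2.05913938e+01,  6.31323920e-01, -2.00590550e-02,
       -7.01344082e+01, -1.65062072e+01]), 'qvel': array([-0.02539172, -0.09447499,  0.00025757,  0.05156081, -0.02005774,
        0.11995894]), 'tau': array([-2.43899194e-04, -5.82708764e+01,  2.93058425e+01,  6.99742019e+00,
        6.92840738e-03, -1.74475194e-04]), 'tool_pos': array([0.21143146, 0.64050203, 0.22560473]), 'orientation': array([ 1.79904058e+02, -8.76622490e-03, -1.82716572e+01]), 'force': array([-0.24630318,  0.02527381,  0.48375025]), 'moment': array([-0.0098724 , -0.03569147, -0.0044299 ]), 'gripper_force': 0.0, 'opening': 0.08794049795176584} 0.0188
scene [[376.2758795    0.         321.55529724]
 [  0.         376.2758795  203.86641415]
 [  0.           0.           1.        ]] [-0.01628084 -0.82092425  0.70117758] [-125.67997835    0.7514054   -32.06059087]
top [[504.07343574   0.         318.78818313]
 [  0.         504.07343574 197.89321076]
 [  0.           0.           1.        ]] [ 0.20035564 -0.0267916   1.26452077] [-1.67578758e+02 -4.19894544e-02 -8.76829325e+01]
```

View pics/scene0.png

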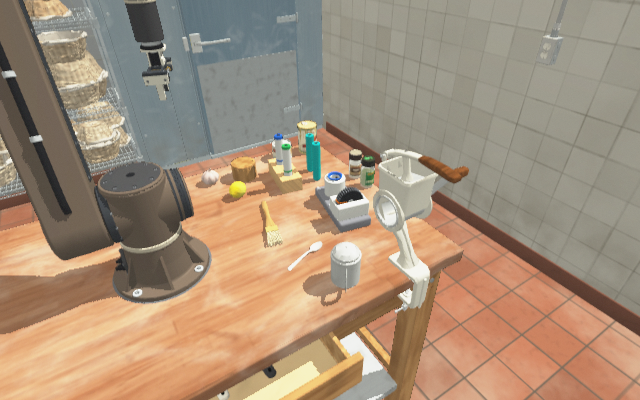

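View pics/top0.png

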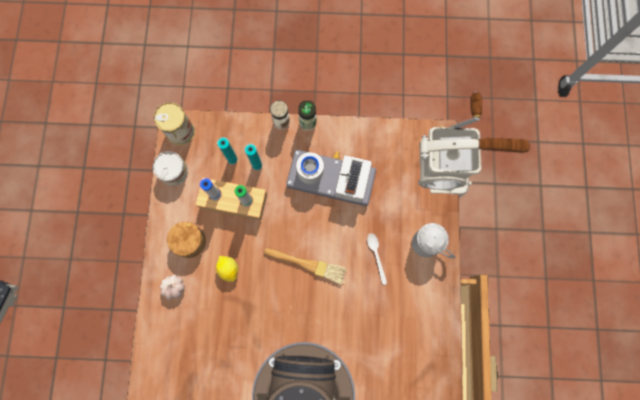

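The top view shows the rack at about (231,198). The blue-topped tube is at (207,185) and the green spare at (241,191). Turquoise look-alikes stand free at (227,150) and (253,156). The collet is at (310,166) and the wheel housing at (354,178). The tube meant is (207,185): it has a dark blue band on white and stands in the rack. Next I'll measure it and confirm with a crop.

```bash
cat > h.py <<'E'
import numpy as np, cv2
from scipy.spatial.transform import Rotation as R
def load(n): return dict(np.load(n+".npz"))
def rot(s): return R.from_euler("xyz",s["attitude"],degrees=True).as_matrix()
def ray(s,uv):
    d=np.linalg.inv(s["camera_matrix"])@np.array([uv[0],uv[1],1.]); return s["origin"],rot(s)@d
def onz(s,uv,z):
    o,d=ray(s,uv); return o+d*(z-o[2])/d[2]
def proj(s,p):
    q=s["camera_matrix"]@(rot(s).T@(np.asarray(p)-s["origin"])); return q[:2]/q[2]
def two(s1,a,s2,b):
    o1,d1=ray(s1,a);o2,d2=ray(s2,b)
    t=np.linalg.lstsq(np.c_[d1,-d2],o2-o1,rcond=None)[0]
    p,q=o1+t[0]*d1,o2+t[1]*d2; return (p+q)/2,np.linalg.norm(p-q)
def blobs(s,lo,hi,amin=8):
    h=cv2.cvtColor(s["frame"],cv2.COLOR_RGB2HSV); m=cv2.inRange(h,lo,hi)
    n,l,st,c=cv2.connectedComponentsWithStats(m)
    return [(c[i].round(1).tolist(),st[i].tolist()) for i in range(1,n) if st[i][4]>=amin],l
E
python3 - <<'E'
from h import *
t,s=load("top0"),load("scene0")
for nm,lo,hi in [("blue",(105,120,50),(128,255,255)),("green",(45,100,50),(80,255,255)),("orange",(3,170,150),(16,255,255))]:
    for k,im in (("top",t),("scene",s)):
        print(nm,k,[b for b in blobs(im,lo,hi,6)[0]])
a=cv2.resize(t["frame"][120:220,180:390],None,fx=3.8,fy=3.8,interpolation=cv2.INTER_CUBIC)
b=cv2.resize(s["frame"][120:235,260:400],None,fx=2.4,fy=2.4,interpolation=cv2.INTER_CUBIC)
out=np.zeros((600,800,3),np.uint8); out[:380,:798]=a[:380,:798]
b=cv2.resize(b,(268,220)); out[380:600,:268]=b
cv2.imwrite("pics/crop1.png",out[:,:,::-1])
E
```

```text
blue top [([309.5, 164.4], [301, 157, 18, 17, 93]), ([205.9, 184.2], [200, 179, 12, 11, 92])]
blue scene [([277.8, 136.0], [274, 133, 9, 7, 42]), ([334.4, 175.2], [328, 172, 14, 8, 57])]
green top [([308.6, 104.4], [306, 103, 6, 4, 18]), ([305.5, 110.7], [302, 108, 8, 6, 33]), ([240.1, 190.7], [235, 185, 12, 12, 102])]
green scene [([285.5, 146.4], [282, 144, 8, 6, 40]), ([366.0, 157.6], [364, 156, 5, 4, 9]), ([369.5, 176.9], [366, 174, 8, 6, 35])]
orange top []
orange scene [([438.1, 163.0], [437, 162, 4, 3, 7]), ([448.0, 169.4], [444, 167, 9, 5, 21]), ([460.9, 169.1], [457, 167, 9, 5, 15]), ([455.4, 174.1], [453, 170, 5, 8, 18]), ([342.1, 202.1], [340, 202, 6, 2, 7])]
```

View pics/crop1.png

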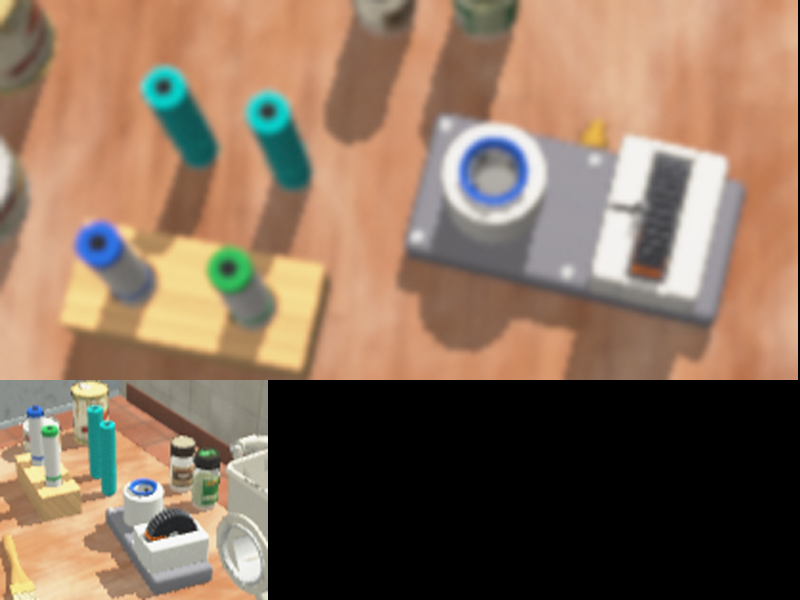

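The crop shows the blue-banded white tube in the rack's left hole with the top-view ring centre at about (206,184). The green spare is beside it, and the turquoise tubes are plain and free-standing, so not the target. The orange rib is on the near side of the wheel, at about (350,191).

```bash
python3 - <<'E'
from h import *
t,s=load("top0"),load("scene0")
def c(x,y): return (180+x/3.8-.5+.13,120+y/3.8-.5+.13)
B=onz(t,(205.9,184.2),.155);G=onz(t,(240.1,190.7),.155)
print("blue",B,"green",G,np.linalg.norm(B-G),"rack dir",np.degrees(np.arctan2(*(B-G)[[1,0]]))-90)
print("2view",two(t,(205.9,184.2),s,(277.8,135.)),two(t,(240.1,190.7),s,(285.5,145.5)))
# collet: ellipse fit to blue ring
bl,l=blobs(t,(100,80,50),(130,255,255))
for b,st in bl: print(b,st)
i=[k for k in range(1,l.max()+1) if abs(np.argwhere(l==k).mean(0)-[165,310]).max()<4][0]
m=(l==i).astype(np.uint8);cn,_=cv2.findContours(m,0,2)
e=cv2.fitEllipse(max(cn,key=len));print(e)
C=onz(t,e[0],.093);print("collet",C, "dia",e[1][1]/504*(1.2645-.093),two(t,e[0],s,(334.4,175.2)))
# base corners z=.03
for n,p in dict(bl=(408,246),br=(712,322),tl=(436,115),tr=(743,183)).items(): print(n,onz(t,c(*p),.03))
print("housing z.075");
for n,p in dict(bl=(595,283),br=(690,303),tl=(627,137),tr=(726,157)).items(): print(n,onz(t,c(*p),.075))
print("scene proj check",proj(s,B),proj(s,G),proj(s,C))
E
```

```text
blue [0.46593717 0.23927339 0.155     ] green [0.45398119 0.16069355 0.155     ] 0.07948419757809808 rack dir -8.651242766897823
2view (array([0.46591809, 0.23851633, 0.15739068]), np.float64(0.0011537228210424676)) (array([0.45427419, 0.16064046, 0.15480281]), np.float64(0.0005188204003156914))
[309.3, 164.5] [301, 156, 18, 18, 140]
[205.7, 184.2] [200, 178, 12, 13, 109]
((309.3951416015625, 164.5519256591797), (17.182632446289062, 17.641769409179688), 66.09947204589844)
collet [0.53967002 0.00878106 0.093     ] dia 0.041006612823123026 (array([0.54018779, 0.00856469, 0.09296855]), np.float64(0.0010727850747901289))
bl [0.5037324 0.0648362 0.03     ]
br [ 0.46040644 -0.13784224  0.03      ]
tl [0.59532996 0.05088909 0.03      ]
tr [ 0.55617219 -0.15667304  0.03      ]
housing z.075
bl [ 0.47326829 -0.05882191  0.075     ]
br [ 0.46268944 -0.11957834  0.075     ]
tl [ 0.57107566 -0.0763353   0.075     ]
tr [ 0.56019631 -0.14067258  0.075     ]
scene proj check [277.59226469 135.61236589] [285.32685749 145.47987294] [334.05549629 175.25699636]
```

```bash
python3 - <<'E'
from h import *
t,s=load("top0"),load("scene0")
for im in (t,s): print([b for b in blobs(im,(84,120,40),(99,255,255),20)[0]])
# free tubes: top pixel pairs
def c(x,y): return (180+x/3.8-.4,120+y/3.8-.4)
for a,b in [((165,88),(310,136)),((269,111),(317,143))]: print(two(t,c(*a),s,b))
for a in [(197,152),(293,176)]: print("foot",onz(t,c(*a),0))
E
```

```text
[([226.8, 149.8], [218, 138, 18, 25, 227]), ([253.1, 156.4], [245, 145, 16, 24, 209])]
[([313.0, 156.0], [306, 133, 15, 47, 515])]
(array([0.57354391, 0.21215703, 0.13556316]), np.float64(0.002682771753676378))
(array([0.56058362, 0.14594072, 0.13984832]), np.float64(0.004035493119808357))
foot [0.57175823 0.21565212 0.        ]
foot [0.55734    0.14857685 0.        ]
```

```bash
cat > d.py <<'E'
import sys
from h import *
from plant import get_obs
def delta(p,yaw):
    o=get_obs(); Rc=R.from_euler("xyz",o["orientation"],degrees=True)
    Rt=R.from_euler("xyz",[180,0,yaw],degrees=True)
    print("now",o["clock"],o["tool_pos"].round(4),o["orientation"].round(2),"F",o["force"].round(1))
    print("shift cm",(Rc.inv().apply(np.array(p)-o["tool_pos"])*100).round(2),"rot",(Rc.inv()*Rt).as_rotvec(degrees=True).round(2))
if __name__=="__main__":
    a=list(map(float,sys.argv[1:])); delta(a[:3],a[3])
E
python3 d.py .466 .239 .20 -98.65
```

```text
now 0.1 [0.2114 0.6406 0.2257] [ 1.7991e+02 -1.0000e-02 -1.8270e+01] F [-0.7  1.1 -0.7]
shift cm [36.76 30.15  2.62] rot [ 7.000e-02 -7.000e-02  8.038e+01]
```

Emit:
play_rows --commands '[[[36.8,30.15,2.6,0,0,80.4,1],[36.8,30.15,2.6,0,0,80.4,1],[36.8,30.15,2.6,0,0,80.4,1],[36.8,30.15,2.6,0,0,80.4,1],[36.8,30.15,2.6,0,0,80.4,1],[36.8,30.15,2.6,0,0,80.4,1],[36.8,30.15,2.6,0,0,80.4,1],[36.8,30.15,2.6,0,0,80.4,1],[36.8,30.15,2.6,0,0,80.4,1],[36.8,30.15,2.6,0,0,80.4,1],[36.8,30.15,2.6,0,0,80.4,1],[36.8,30.15,2.6,0,0,80.4,1],[36.8,30.15,2.6,0,0,80.4,1],[36.8,30.15,2.6,0,0,80.4,1],[36.8,30.15,2.6,0,0,80.4,1],[36.8,30.15,2.6,0,0,80.4,1],[36.8,30.15,2.6,0,0,80.4,1],[36.8,30.15,2.6,0,0,80.4,1]]]'

```text
clock: 1.6
tool_pos: [0.4661, 0.2401, 0.2006]
orientation: [-180.0, 0.0, -98.6]
force: [0.7, -0.6, 0.6]
opening: 0.0877
gripper_force: 0.0
```

```bash
python3 d.py .466 .239 .097 -98.65; python3 - <<'E'
from h import *
from plant import *
w=snapshot("wrist"); np.savez("w1.npz",**w); cv2.imwrite("pics/w1.png",w["frame"][:,:,::-1]); print(w["origin"],w["attitude"])
bl,l=blobs(w,(105,120,50),(128,255,255),30); print(bl)
print("expected",proj(w,(.466,.239,.155)))
for b,_ in bl: print(onz(w,b,.155))
E
```

```text
now 1.6 [0.4661 0.2401 0.2006] [-180.      0.    -98.57] F [ 0.7 -0.6  0.6]
shift cm [ 0.11 -0.   10.36] rot [-0.    0.    0.08]
[0.45522951 0.16225323 0.36008314] [ 1.63132531e+02 -3.08489022e-02  1.71409527e+02]
[([314.9, 218.6], [296, 199, 39, 41, 997])]
expected [320.35937549 218.87278845]
[0.46941753 0.23829521 0.155     ]
```

View pics/w1.png

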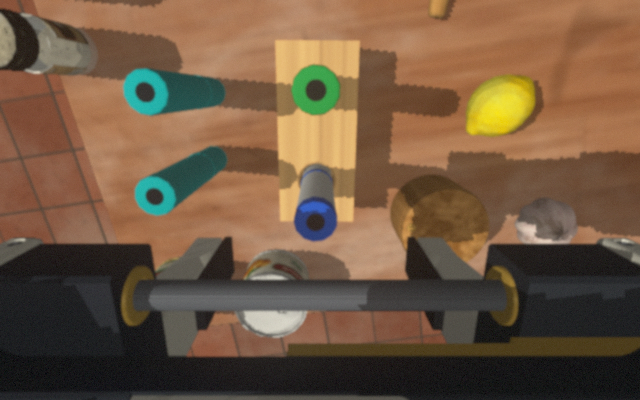

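The wrist view shows the blue-topped tube at (315,220), centred between the open fingers, with the green spare well clear at (316,90). Going down and gripping.

Emit:
play_rows --commands '[[[0,-0.15,4,0,0,0,1],[0,-0.15,8,0,0,0,1],[0,-0.15,10.3,0,0,0,1],[0,-0.15,10.3,0,0,0,1],[0,-0.15,10.3,0,0,0,0],[0,-0.15,10.3,0,0,0,0],[0,-0.15,10.3,0,0,0,0],[0,-0.15,10.3,0,0,0,0],[0,-0.15,10.3,0,0,0,0],[0,-0.15,10.3,0,0,0,0],[0,-0.15,10.3,0,0,0,0],[0,-0.15,10.3,0,0,0,0],[0,-0.15,10.3,0,0,0,0],[0,-0.15,10.3,0,0,0,0]]]'

```text
clock: 2.82
tool_pos: [0.468, 0.239, 0.0976]
orientation: [180.0, -0.0, -98.7]
force: [0.3, 0.1, 0.2]
opening: 0.0275
gripper_force: 30.0
```

Emit:
play_rows --commands '[[[0,0,-1,0,0,0,0],[0,0,-3,0,0,0,0],[0,0,-6,0,0,0,0],[0,0,-10,0,0,0,0],[0,0,-14,0,0,0,0],[0,0,-18,0,0,0,0],[0,0,-18,0,0,0,0],[0,0,-18,0,0,0,0]]]'

```text
clock: 3.48
tool_pos: [0.4688, 0.2398, 0.2808]
orientation: [-179.8, 0.3, -98.7]
force: [0.9, 0.7, -3.1]
opening: 0.0279
gripper_force: 30.0
```

```bash
python3 d.py .54 .0087 .278 -98.65
```

```text
now 3.4833 [0.4688 0.2398 0.2808] [-179.81    0.27  -98.66] F [ 0.9  0.7 -3.1]
shift cm [ 21.78 -10.52   0.22] rot [-0.19  0.27 -0.01]
```

Emit:
play_rows --commands '[[[4,-2,0.2,0,0,0,0],[7.5,-3.6,0.2,0,0,0,0],[11,-5.3,0.2,0,0,0,0],[14.5,-7,0.2,0,0,0,0],[18,-8.7,0.2,0,0,0,0],[21,-10,0.2,0,0,0,0],[21.8,-10.5,0.2,0,0,0,0],[21.8,-10.5,0.2,0,0,0,0],[21.8,-10.5,0.2,0,0,0,0],[21.8,-10.5,0.2,0,0,0,0],[21.8,-10.5,0.2,0,0,0,0]]]'

```text
clock: 4.4
tool_pos: [0.5386, 0.0087, 0.2753]
orientation: [180.0, -0.0, -98.6]
force: [0.5, -0.9, -1.9]
opening: 0.0274
gripper_force: 30.0
```

```bash
python3 d.py .54 .0087 .278 -98.65; python3 - <<'E'
from h import *
from plant import *
ims=[]
for n in ("top","scene","wrist"):
    s=snapshot(n); np.savez(n+"2.npz",**s)
    bl,l=blobs(s,(100,90,50),(130,255,255),20); print(n,bl)
    ims.append(s["frame"])
s=dict(np.load("scene2.npz"));o=get_obs()["tool_pos"]
f=lambda im,r,c,k:cv2.resize(im[r[0]:r[1],c[0]:c[1]],None,fx=k,fy=k,interpolation=cv2.INTER_CUBIC)
out=np.zeros((600,800,3),np.uint8)
out[:360,:360]=f(ims[1],(90,210),(280,400),3); out[:250,400:800]=cv2.resize(ims[2],(400,250)); out[280:580,400:700]=f(ims[0],(110,210),(260,360),3)
cv2.imwrite("pics/c2.png",out[:,:,::-1])
w=dict(np.load("wrist2.npz")); print("mouth in wrist",proj(w,(.54,.0087,.093)),"tcp tube foot in scene",proj(s,o-[0,0,.0826]),proj(s,o+[0,0,.0574]))
E
```

```text
now 4.4 [0.5386 0.0087 0.2753] [179.97  -0.   -98.6 ] F [ 0.5 -0.9 -1.9]
shift cm [-0.02 -0.14 -0.27] rot [ 0.03 -0.    0.05]
top []
scene [([334.4, 101.8], [330, 99, 9, 6, 44]), ([334.4, 175.2], [328, 172, 14, 8, 65])]
wrist [([316.5, 171.0], [294, 150, 45, 42, 733]), ([315.9, 212.0], [299, 208, 38, 13, 95]), ([319.8, 324.5], [279, 311, 81, 32, 1817])]
mouth in wrist [318.66660273 172.5305107 ] tcp tube foot in scene [334.03150981 146.23067757] [334.35137414  99.89317881]
```

View pics/c2.png

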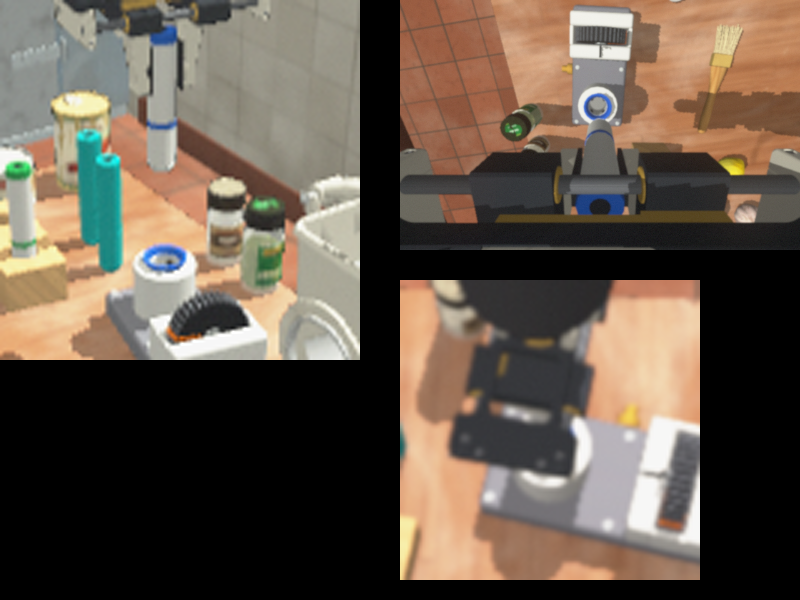

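```bash
python3 - <<'E'
from h import *
w=load("wrist2"); o=np.array([.5386,.0087,.2753])
for z,uv in ((.2427,(317.3,212)),(.3327,(319.5,324.5))): print(z,"proj",proj(w,o+[0,0,z-o[2]]),"seen",uv,onz(w,uv,z))
l=blobs(w,(100,90,50),(130,255,255),20)[1]
m=(l==l[int(171-19),316]).astype(np.uint8) if l[152,316] else None
h=cv2.cvtColor(w["frame"],cv2.COLOR_RGB2HSV);m=cv2.inRange(h,(95,70,40),(130,255,255));m[193:]=0
cn,_=cv2.findContours(m,0,2);k=cv2.convexHull(max(cn,key=cv2.contourArea));e=cv2.fitEllipse(k)
print(e,"mouth",onz(w,e[0],.093), "dia",e[1][1]/w["camera_matrix"][0,0]*np.linalg.norm(w["origin"]-[.54,.009,.093]))
E
```

```text
0.2427 proj [320.70238515 227.95352449] seen (317.3, 212) [ 0.5390882  -0.00169969  0.2427    ]
0.3327 proj [321.88987379 324.92978992] seen (319.5, 324.5) [0.53940589 0.00839719 0.3327    ]
((316.2313232421875, 170.9272003173828), (43.54294967651367, 45.39654541015625), 92.98735046386719) mouth [0.54220611 0.00667201 0.093     ] dia 0.04650999878578169
```

Emit:
play_rows --commands '[[[0.06,-0.1,3,0,0,0,0],[0.06,-0.1,6,0,0,0,0],[0.06,-0.1,8.5,0,0,0,0],[0.06,-0.1,9.2,0,0,0,0],[0.06,-0.1,9.8,0,0,0,0],[0.06,-0.1,10.4,0,0,0,0],[0.06,-0.1,10.9,0,0,0,0],[0.06,-0.1,10.9,0,0,0,0],[0.06,-0.1,10.9,0,0,0,0]]]'

```text
clock: 5.3
tool_pos: [0.5403, 0.0071, 0.1673]
orientation: [-179.9, 0.0, -98.7]
force: [-0.5, 0.7, -0.5]
opening: 0.0275
gripper_force: 30.0
```

Emit:
play_rows --commands '[[[0,0,0.3,0,0,0,0],[0,0,0.5,0,0,0,0],[0,0,0.7,0,0,0,0],[0,0,0.7,0,0,0,0]]]'

```text
clock: 5.63
tool_pos: [0.5408, 0.0069, 0.16]
orientation: [-179.9, 0.0, -98.6]
force: [2.8, -1.5, -1.4]
opening: 0.0273
gripper_force: 30.0
```

Emit:
play_rows --commands '[[[0.03,-0.05,0.3,0,0,0,0],[0.03,-0.05,0.6,0,0,0,0],[0.03,-0.05,0.9,0,0,0,0],[0.03,-0.05,1.2,0,0,0,0],[0.03,-0.05,1.5,0,0,0,0],[0.03,-0.05,1.5,0,0,0,0]]]'

```text
clock: 6.13
tool_pos: [0.541, 0.0067, 0.1442]
orientation: [-179.9, 0.0, -98.7]
force: [6.4, -3.1, -1.6]
opening: 0.0275
gripper_force: 30.0
```

Emit:
play_rows --commands '[[[0.04,-0.1,0,0,0,0,0],[0.04,-0.1,0,0,0,0,0],[0.04,-0.1,0,0,0,0,0]]]'

```text
clock: 6.38
tool_pos: [0.5413, 0.0063, 0.1442]
orientation: [180.0, 0.0, -98.7]
force: [4.5, 0.6, -2.5]
opening: 0.0278
gripper_force: 30.0
```

```bash
python3 - <<'E'
from h import *
from plant import *
s=snapshot("scene"); np.savez("scene3.npz",**s);o=get_obs();print(o["force"],o["moment"],o["tool_pos"])
print(blobs(s,(100,90,50),(130,255,255),6)[0])
for z in (.14-.0826,0.05-.0826,): print(proj(s,o["tool_pos"]+[0,0,z]))
cv2.imwrite("pics/c3.png",cv2.resize(s["frame"][80:220,280:400],None,fx=4,fy=4,interpolation=cv2.INTER_CUBIC)[:,:,::-1])
E
```

```text
[ 3.51759949  0.24085537 -3.43085461] [ 0.05267078 -1.89320071 -0.01992897] [0.54120967 0.00628946 0.14415412]
[([336.1, 145.4], [332, 142, 8, 7, 33]), ([334.5, 171.6], [331, 171, 8, 2, 10]), ([334.8, 176.6], [328, 173, 14, 7, 37])]
[335.19782413 143.69870964]
[334.96203554 170.28307073]
```

View pics/c3.png

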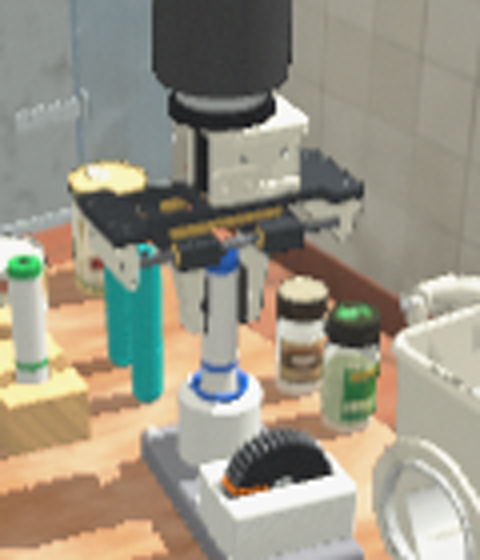

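The tube is in the mouth, with its lower band just above the collet rim at about (334,171). Pushing on to the floor.

Emit:
play_rows --commands '[[[0,0,0.3,0,0,0,0],[0,0,0.6,0,0,0,0],[0,0,0.9,0,0,0,0],[0,0,1.2,0,0,0,0],[0,0,1.4,0,0,0,0],[0,0,1.5,0,0,0,0],[0,0,1.5,0,0,0,0]]]'

```text
clock: 7.02
tool_pos: [0.5416, 0.0061, 0.1305]
orientation: [-179.9, 0.0, -98.6]
force: [-0.8, 1.0, 11.6]
opening: 0.0276
gripper_force: 30.0
```

Emit:
play_rows --commands '[[[0,0,0.15,0,0,0,0],[0,0,0.3,0,0,0,0],[0,0,0.3,0,0,0,0],[0,0,0.3,0,0,0,0]]]'

```text
clock: 7.35
tool_pos: [0.5425, 0.006, 0.1301]
orientation: [-179.8, 0.0, -98.6]
force: [-6.7, 1.4, 30.9]
opening: 0.0276
gripper_force: 30.0
```

Bottomed: the force jumped with no travel. Easing off and letting go.

Emit:
play_rows --commands '[[[0,0.05,-0.25,0,0,0,0],[0,0.05,-0.25,0,0,0,0],[0,0.05,-0.25,0,0,0,1],[0,0.05,-0.25,0,0,0,1],[0,0.05,-0.25,0,0,0,1],[0,0.05,-0.25,0,0,0,1],[0,0.05,-0.25,0,0,0,1],[0,0.05,-0.25,0,0,0,1],[0,0.05,-3,0,0,0,1],[0,0.05,-7,0,0,0,1],[0,0.05,-11,0,0,0,1],[0,0.05,-15,0,0,0,1],[0,0.05,-15,0,0,0,1]]]'

```text
clock: 8.43
tool_pos: [0.5443, 0.0063, 0.2853]
orientation: [-179.3, 0.2, -98.6]
force: [1.4, 0.4, 1.0]
opening: 0.0873
gripper_force: 0.0
```

```bash
python3 - <<'E'
from h import *
from plant import *
s=snapshot("scene"); np.savez("scene4.npz",**s);w=snapshot("wrist");np.savez("wrist4.npz",**w);o=get_obs();print(o["tool_pos"],o["opening"])
print(blobs(s,(100,90,50),(130,255,255),6)[0]);print(blobs(w,(100,90,50),(130,255,255),20)[0])
for z in (.188,.098): print(z,proj(s,[.5405,.007,z]),proj(w,[.5405,.007,z]))
out=np.zeros((500,800,3),np.uint8)
out[:500,:360]=cv2.resize(s["frame"][90:215,290:380],(360,500),interpolation=cv2.INTER_CUBIC); out[:275,360:]=cv2.resize(w["frame"],(440,275))
out[275:,360:]=cv2.resize(w["frame"][0:140,200:474],(440,225))
cv2.imwrite("pics/c4.png",out[:,:,::-1])
E
python3 d.py .519 -.099 .26 -100.5
```

```text
[0.54138437 0.00646833 0.27839592] 0.0871927039275991
[([334.6, 148.6], [330, 145, 10, 8, 58]), ([334.4, 176.3], [328, 173, 14, 7, 51])]
[([321.8, 163.5], [300, 150, 44, 35, 462]), ([322.0, 196.8], [304, 180, 36, 35, 869])]
0.188 [334.82656169 147.83186752] [324.2369356  198.14663325]
0.098 [334.6091933  174.04417481] [323.64255731 171.82881902]
now 8.5333 [0.5414 0.0065 0.2784] [-1.7982e+02  1.1000e-01 -9.8670e+01] F [-0.4 -0.6 -1.7]
shift cm [10.77  0.63  1.82] rot [-0.18  0.12  1.83]
```

View pics/c4.png

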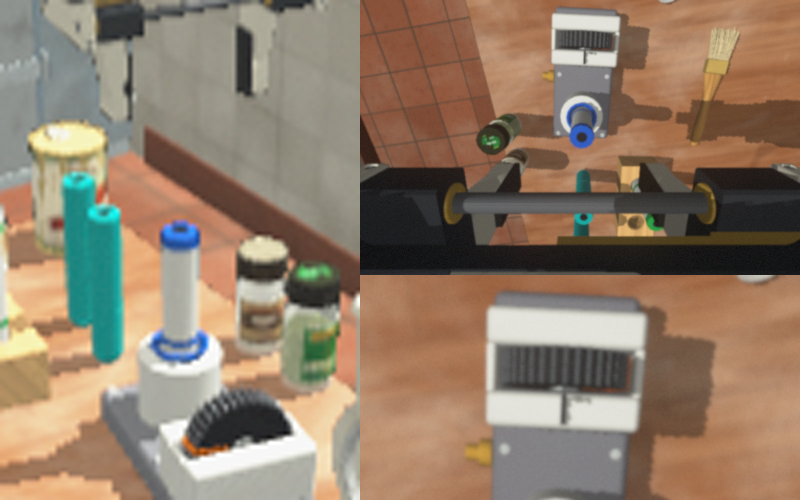

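The scene crop shows the tube upright in the collet with its lower band just above the rim. The green spare is still in the rack. Now the wheel: first its angle, then close the fingers and go over it.

```bash
python3 - <<'E'
from h import *
s,t,w=load("scene4"),load("top0"),load("wrist4")
yw=np.radians(-10.5);ex=np.array([np.cos(yw),np.sin(yw),0]);ey=np.array([-np.sin(yw),np.cos(yw),0]);ax=np.array([.5185,-.0995,.07])
for th in (-1.4,-1.05,-.7,-.35,0):
    p=ax+.04*(np.sin(th)*ex+np.cos(th)*np.array([0,0,1]))
    print(th,"top",proj(t,p).round(1),"scene",proj(s,p).round(1),"wrist",proj(w,p).round(1))
for n,im,r in (("scene",s,(330,190,365,220)),("top",t,(335,150,375,205)),("wrist",w,(260,0,380,100))):
    print(n,[( [b[0]],b[1]) for b in blobs(im,(2,140,90),(18,255,255),3)[0] if r[0]<b[0][0]<r[2] and r[1]<b[0][1]<r[3]])
E
```

```text
-1.4 top [350.2 191.9] scene [336.1 201.4] wrist [369.5  61.2]
-1.05 top [350.9 188.8] scene [337.7 197.3] wrist [366.4  59.9]
-0.7 top [352.  184.2] scene [340.6 193.5] wrist [358.2  58.5]
-0.35 top [353.2 178.6] scene [344.5 190.6] wrist [345.6  57.4]
0 top [354.5 172.9] scene [349.  188.9] wrist [330.5  56.6]
scene [([[340.0, 201.6]], [336, 199, 11, 5, 20])]
top [([[338.3, 154.5]], [338, 152, 2, 6, 6]), ([[373.9, 190.2]], [373, 188, 4, 6, 12]), ([[349.5, 191.0]], [347, 190, 6, 3, 10])]
wrist [([[280.5, 5.7]], [262, 0, 40, 19, 400]), ([[329.6, 5.9]], [320, 0, 23, 11, 111]), ([[355.5, 71.0]], [354, 71, 4, 1, 4])]
```

Emit:
play_rows --commands '[[[4,0.9,1,0,0,1.8,0],[8,1.8,1.8,0,0,1.8,0],[10.8,2.2,1.8,0,0,1.8,0],[10.8,2.2,1.8,0,0,1.8,0],[10.8,2.2,1.8,0,0,1.8,0],[10.8,2.2,5,0,0,1.8,0],[10.8,2.2,9,0,0,1.8,0],[10.8,2.2,12,0,0,1.8,0],[10.8,2.2,13.5,0,0,1.8,0],[10.8,2.2,13.5,0,0,1.8,0],[10.8,2.2,13.5,0,0,1.8,0]]]'

```text
clock: 9.45
tool_pos: [0.5024, -0.0968, 0.1407]
orientation: [179.9, -0.1, -100.4]
force: [-0.1, -0.7, 0.6]
opening: 0.0197
gripper_force: 0.0
```

```bash
python3 d.py .505 -.099 .12 -100.5;python3 - <<'E'
from h import *
from plant import *
s=snapshot("scene"); np.savez("scene5.npz",**s)
print(get_obs()["opening"])
cv2.imwrite("pics/c5.png",cv2.resize(s["frame"][130:240,300:400],(700,600),interpolation=cv2.INTER_CUBIC)[:,:,::-1])
E
```

```text
now 9.45 [ 0.5024 -0.0968  0.1407] [ 1.7985e+02 -7.0000e-02 -1.0042e+02] F [-0.1 -0.7  0.6]
shift cm [ 0.16 -0.3   2.07] rot [ 0.15 -0.07  0.08]
0.015710136189552634
```

View pics/c5.png

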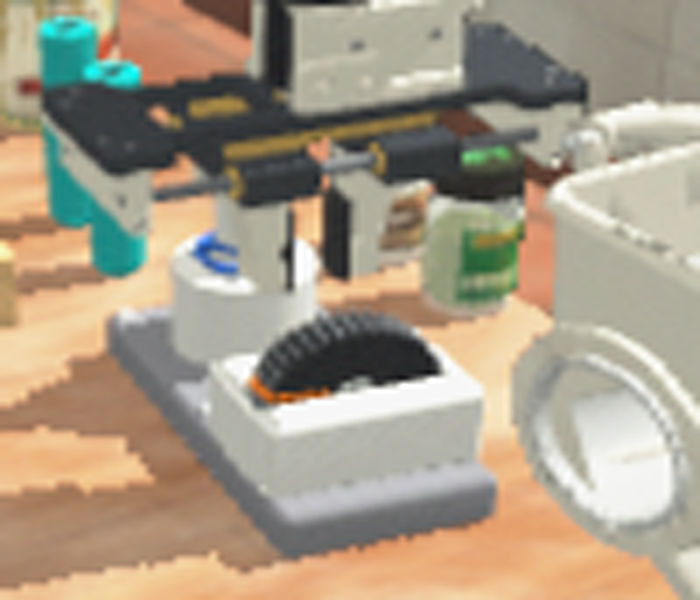

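The picture shows the gripper above the wheel with the fingers still closing. The orange rib sits at the housing's near edge with its radial line almost level, so the wheel is at -1.40 (4 clicks). I'll finish closing, then go down to touch.

Emit:
play_rows --commands '[[[0.15,0,1,0,0,0,0],[0.15,0,2,0,0,0,0],[0.15,0,2.5,0,0,0,0],[0.15,0,2.8,0,0,0,0],[0.15,0,2.8,0,0,0,0]]]'

```text
clock: 9.92
tool_pos: [0.502, -0.0988, 0.1129]
orientation: [179.9, -0.0, -100.5]
force: [0.1, -0.5, -0.0]
opening: 0.0007
gripper_force: 0.0
```

Emit:
play_rows --commands '[[[0,0,0.2,0,0,0,0],[0,0,0.4,0,0,0,0],[0,0,0.4,0,0,0,0]]]'

```text
clock: 10.17
tool_pos: [0.5028, -0.0988, 0.1098]
orientation: [-180.0, 0.0, -100.5]
force: [-0.6, 0.4, 2.0]
opening: 0.0007
gripper_force: 0.7
```

Emit:
play_rows --commands '[[[0,0,0.15,0,0,0,0],[0,-0.2,0.15,0,0,0,0],[0,-0.5,0.15,0,0,0,0],[0,-0.8,0.15,0,0,0,0],[0,-1.1,0.15,0,0,0,0],[0,-1.4,0.15,0,0,0,0],[0,-1.5,0.15,0,0,0,0],[0,-1.5,0.15,0,0,0,0]]]'

```text
clock: 10.83
tool_pos: [0.5192, -0.1019, 0.1102]
orientation: [-179.8, -0.0, -100.4]
force: [-1.3, -1.9, 12.6]
opening: 0.0001
gripper_force: 6.0
```

```bash
cat > wh.py <<'E'
from h import *
from plant import *
s=snapshot("scene"); np.savez("s_last.npz",**s)
print([b for b in blobs(s,(2,140,90),(18,255,255),3)[0] if 330<b[0][0]<365 and 180<b[0][1]<220])
E
python3 wh.py
```

```text
[([342.0, 198.4], [338, 195, 10, 7, 27])]
```

Emit:
play_rows --commands '[[[0,-0.3,0,0,0,0,0],[0,-0.6,0,0,0,0,0],[0,-0.9,0,0,0,0,0],[0,-1.2,0,0,0,0,0],[0,-1.4,0,0,0,0,0],[0,-1.4,0,0,0,0,0]]]'

```text
clock: 11.38
tool_pos: [0.5327, -0.1044, 0.1098]
orientation: [-179.8, -0.0, -100.4]
force: [0.4, -2.0, 9.3]
opening: 0.0007
gripper_force: 4.7
```

```bash
python3 wh.py
```

```text
[([344.2, 195.2], [340, 191, 9, 9, 23])]
```

Two clicks done. Lifting, going back, and taking another two strokes.

Emit:
play_rows --commands '[[[0,0,-0.8,0,0,0,0],[0,0,-1,0,0,0,0],[0,2,-1,0,0,0,0],[0,3,-1,0,0,0,0],[0,3,-1,0,0,0,0],[0,3,-0.2,0,0,0,0],[0,3,0,0,0,0,0],[0,3,0,0,0,0,0],[0,2.8,0,0,0,0,0],[0,2.5,0,0,0,0,0],[0,2.2,0,0,0,0,0],[0,1.9,0,0,0,0,0],[0,1.6,0,0,0,0,0],[0,1.5,0,0,0,0,0],[0,1.5,0,0,0,0,0]]]'

```text
clock: 12.68
tool_pos: [0.5193, -0.1017, 0.11]
orientation: [-179.7, -0.0, -100.4]
force: [-2.0, -0.5, 17.0]
opening: 0.0005
gripper_force: 8.1
```

```bash
python3 wh.py
```

```text
[([348.3, 195.1], [347, 192, 3, 8, 14])]
```

Emit:
play_rows --commands '[[[0,-0.3,0,0,0,0,0],[0,-0.6,0,0,0,0,0],[0,-0.9,0,0,0,0,0],[0,-1.2,0,0,0,0,0],[0,-1.4,0,0,0,0,0],[0,-1.4,0,0,0,0,0],[0,-1.4,-2,0,0,0,0],[0,-1.4,-6,0,0,0,0],[0,-1.4,-10,0,0,0,0],[0,-1.4,-12,0,0,0,0],[0,-1.4,-12,0,0,0,0]]]'

```text
clock: 13.65
tool_pos: [0.5333, -0.104, 0.233]
orientation: [-179.5, 0.1, -100.4]
force: [0.4, 0.1, 0.3]
opening: 0.0006
gripper_force: 0.0
```

```bash
python3 wh.py; python3 - <<'E'
from h import *
from plant import *
s=load("s_last");w=snapshot("wrist")
out=np.zeros((500,800,3),np.uint8); out[:,:400]=cv2.resize(s["frame"][135:235,300:380],(400,500),interpolation=cv2.INTER_CUBIC); out[:250,400:]=cv2.resize(w["frame"],(400,250))
o=get_obs();print(o["tool_pos"],o["force"],o["clock"])
cv2.imwrite("pics/c6.png",out[:,:,::-1])
E
```

```text
[([350.0, 192.2], [348, 186, 4, 13, 26])]
[ 0.53073788 -0.10370793  0.22822243] [-0.89572551  0.39553013 -0.86402925] 13.75
```

View pics/c6.png

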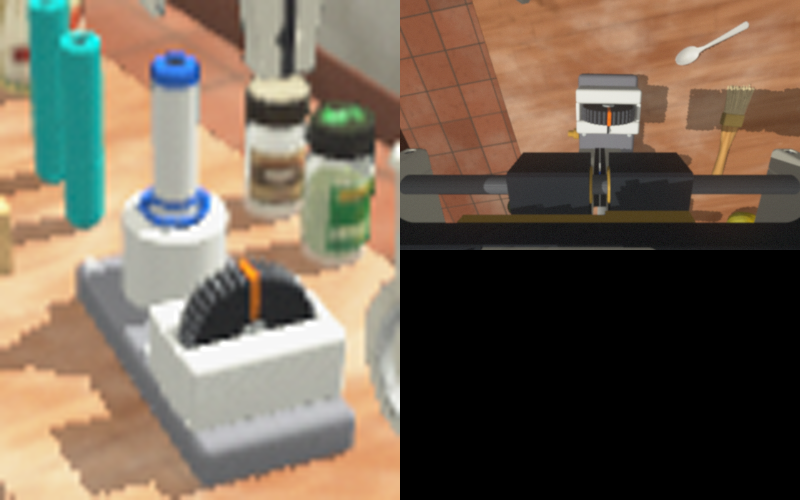

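The orange mark stands straight up at about (349,187), where 0 rad is predicted at (349,189). The tube is upright in the collet and the arm is clear, so I'm handing in.

```bash
python3 -c "
from plant import *
print(close_job())"
```

```text
the job is handed in; nothing more can be done
None
```

The job is handed in: the blue-banded tube is bottomed in the collet and released, and the flow wheel has been rolled four clicks so its orange mark stands straight up; the verdict was not shown, and the arm went nowhere near the spare tube, dredger or salt cellar after the pick.

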